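# Index the canister carousel and face the tall canister's label to the stock scanner

### The arm

A 7-joint arm with a two-finger parallel gripper is mounted at the origin on the work surface. World frame = base frame: x ahead of the robot, y to its left, z up, the work surface at z = 0. Lengths are in m, angles in rad, forces in N, time in s.
With the tool pointing down it reaches from about 0.4 to 0.85 m from the base axis. Payload 10.4 kg.
Tool frame: the origin (TCP) lies between the finger pads, 19 mm behind the fingertips; this is the grasp point; z points along the fingers, y is the direction in which the jaws open and shut (so a half turn about z gives the same grasp; the last joint's range is limited). The gripper opens to 87 mm and grips with 3 to 60 N. Pads are 19 mm wide; open, the fingers measure 117 mm over their backs; the gripper's body (75 mm by 190 mm) begins 51 mm behind the grasp point.
Start: joints at [1.141, 0.332, -0.065, 1.46, 0.022, 1.35, -0.088], TCP at [0.247, -0.574, 0.241] pointing down, gripper open.
Joint ranges: [-2.6, 2.6], [-0.5, 2.12], [-1.47, 1.34], [0.16, 2.42], [-1.27, 4.41], [0.06, 2.06], [-2.6, 2.6]. Speed limits (rad/s): [2.22, 2.22, 2.79, 2.79, 3.14, 3.14, 3.14].

### API

Orientations are given as a unit quaternion [x, y, z, w].
In Python, from cell import ctrl, grip, cams, job, monitor gives the robot as it stands. Calls block until the motion is done:
- ctrl.movep(position, orientation): joint-space move of the TCP to a pose.
- ctrl.servo_line(position, orientation=None, max_speed=0.15): straight line of the TCP; orientation=None keeps the orientation; max_speed is the mean speed in m/s.
- ctrl.movej(angles): joint-space move.
- grip(opening, force=None): opening from 0.0 (shut) to 1.0 (fully open); force is the grip in N (None keeps the last); returns when the fingers have stopped.
- ctrl.pause(seconds).
- ctrl.inverse_kinematics(position, orientation): joint angles nearest the present ones, or None.
- cams.read_camera(name): name is "scene" or "top"; returns (picture, depth): 384x512x3 uint8, red, green, blue; 384x512 float32, m along the optical axis (not along the pixel's ray), 0 where there is no reading.
- cams.camera_model(name): a dict with "fx", "fy", "cx", "cy" (pixels), "R" (3x3) and "t" (3): a world point X has camera coordinates R X + t. Camera axes: x right, y down, z forward; pixel columns grow to the right and rows downward; lengths in m; the calibration is good to about 2 mm. A picture is of the moment at which its call begins. camera_model takes no time and is no camera call.
A pose or a line that the arm cannot do raises ctrl.Unreachable and nothing moves.
- job.finish_job(): hands the job in, once; it reports no verdict.
Readings, each from a call of its own:
- monitor.read_t(): time.
- monitor.read_qpos(): joint angles.
- monitor.read_qd(): joint speeds.
- monitor.read_tau(): joint torques, N m.
- monitor.read_eef_pos(): TCP position.
- monitor.read_ee_rot(): TCP orientation.
- monitor.read_ft_force(): force on the tool from outside, world axes, zero at the start.
- monitor.read_wrist_torque(): the same for the moment, N m.
- monitor.read_width(): opening from 0.0 (shut) to 1.0 (fully open).
Only numpy, scipy, OpenCV 4.12 (cv2) and the standard library are available. Lean on these libraries where they do the work, as an engineer would, in place of code of your own. Each camera call takes 0.05 s, during which the arm holds its last target. There are 200 camera calls.

### The job

First turn the canister carousel one click, counter-clockwise seen from above, so that the tall canister clicks into place at the scanning station, where a squat canister stands now. Then twist the tall canister about its own leaning axis until its label squarely faces the stock scanner, and let go with the carousel still clicked in. Do not push the mug, the shaker or the bowl about, and do not bump the scanner hard.

Things in the scene. Friction and masses are not known exactly. Their poses are not given: they have to be found in the camera images.
- carousel: Fixed rubber foot of the carousel, 180 mm across. Origin: centre of its underside; z is the vertical turning axis; -x points to the scanning station (small steel tab on the foot). The rotor's three seats are 60 degrees apart: at first a squat fixed canister (54 x 85 mm) at the station and at the next seat counter-clockwise, the tall one at the seat clockwise of the station. Hub top: 128 mm high.
- rotor (a joint): Angle of the carousel's turning part, rad, counter-clockwise from above positive. A detent clicks it in at 0 (as found, roughly) and at 1.047 (60 degrees, one click: tall canister at the scanning station); stops 0.22 beyond each. About 0.25 N m takes it over the click.
- handle (a point): Grip of the rotor's upright handle post, 70 mm from the turning axis, on the side away from the station: a black cap 22 mm across from 116 to 150 mm above the table (this point: 135 mm, on the post's axis) on a 14 mm steel post. Pushing or pinching it around the axis turns the rotor.
- canister: Tall aluminium canister, black lid: 54 mm across (lid 56), 130 mm long. Captive on its seat; it only turns about its own axis, stiffly (0.07 N m), without stops. Origin: centre of its foot, 75 mm out from the carousel's axis, 55 mm above the table. z: up along it, leaning outwards 40 degrees. +x: out through the label's middle (28 mm wide barred paper patch). The seat cup hides its lowest 16 mm.
- lid (a point): Centre of the tall canister's lid top, 130 mm along its axis from its foot; same axes as the canister. A pale pour flap at the lid's edge, 18 mm wide and nearly flush, lies over the label. Grasp lid and upper body with the tool pointing down along the leaning axis.
- scanner: Fixed grey stock scanner: a block 50 x 66 x 90 mm on a foot 80 x 80 mm, 122 mm tall in all, beside the scanning station. Origin: centre of its underside; it looks along its -x axis.
- window (a point): Centre of the scanner's black window, 80 mm above the table, in its front face. The canister's label must be aimed at this point.
- mug: White mug, 80 mm wide, 90 mm high, loose bystander. Origin: centre of its underside.
- shaker: Glass jar-shaped shaker, 52 mm wide, 95 mm high, loose bystander. Origin: centre of its underside.
- bowl: White bowl, 120 mm wide, 50 mm high, loose bystander. Origin: centre of its underside.
- bar (a point): Steel bar lamp, 16 mm thick, fixed 348 mm above the table, over the outer part of the canister at the station, 171 mm out from the carousel's axis. It runs along this point's y axis from 70 mm on the -y side to 200 mm on the +y side, then bends to its post beside the scanner. It bars the way straight down to the canister; the way in is along the leaning axis, under the bar.
Things that resemble listed ones, but are neither listed nor needed, are in the scene too. Leave any red or yellow look-alike of the scanner alone.

How it is judged:
On the way, in this order (a step that is already met when the one before it is completed fails the run):
1. the carousel is clicked in one position on, the tall canister at the scanning station (value of joint rotor between 0.967 and 1.127 rad and velocity of joint rotor below 0.1 rad/s), for 0.3 s.
2. the tall canister's label faces the scanner (x of window in the frame of canister above 0.08 m and y of window in the frame of canister between -0.035 and 0.035 m), for 0.3 s.
At the end, for the whole second after the job is handed in: The carousel rests clicked in at 1.047 rad (within 0.08), and the tall canister is at rest with its label aimed at the scanner: the window's centre lies on the label's side and within 35 mm to either side of the label's middle line (about 10 degrees) (all of step 2 and value of joint rotor between 0.967 and 1.127 rad and angular speed of canister below 0.05 rad/s); the robot touches nothing.
It fails at once if the mug, shaker or bowl is pushed more than 30 mm (distance of any of mug, shaker, bowl from where it was at the start of the episode above 0.03 m).
It fails at once if the robot bumps the scanner with more than 15 N (contact force between any of the arm, the fingers and scanner above 15 N).
It also fails if it takes over 72 s, if anything falls off the work surface, if the arm or the gripper's body presses on something with over 40 N, if the wrist force passes 120 N, or if a joint passes its speed limit or range.

## Working session

There is one attempt and no reset: what is moved stays moved. The work goes in short steps, each a Python script; the robot and the scene stay as the last script left them, time stands still between calls to the robot, and variables do not carry over. Pictures are saved under pics/ and viewed, about 8 in all and at most 12, crops included, and the job is handed in when it is done.

```bash
ls; mkdir -p pics
python3 - <<'E'
from cell import ctrl,grip,cams,job,monitor
import cv2,numpy as np
for n in("scene","top"):
    p,d=cams.read_camera(n); cv2.imwrite(f"pics/{n}0.png",cv2.resize(p[:,:,::-1],(768,576),interpolation=cv2.INTER_CUBIC)); np.savez(f"{n}0.npz",p=p,d=d)
    m=cams.camera_model(n); R=np.array(m["R"]);t=np.array(m["t"]);print(n,m["fx"],m["cx"],m["cy"],"C",-R.T@t,"fwd",R[2])
print(monitor.read_t(),monitor.read_ee_rot())
E
```

```text
pics
scene 436.4528608849831 254.21624302191748 195.10252696740767 C [1.45667972 0.03000283 1.16076311] fwd [-0.66785482  0.0326477  -0.74357519]
top 353.2460564488105 256.0395284891018 186.30366686120138 C [0.39360085 0.05782766 1.23690729] fwd [ 0.20868993 -0.01141181 -0.97791528]
0.1 [ 9.79376794e-01  2.02041359e-01 -1.32489279e-04 -6.06787718e-04]
```

View pics/scene0.png

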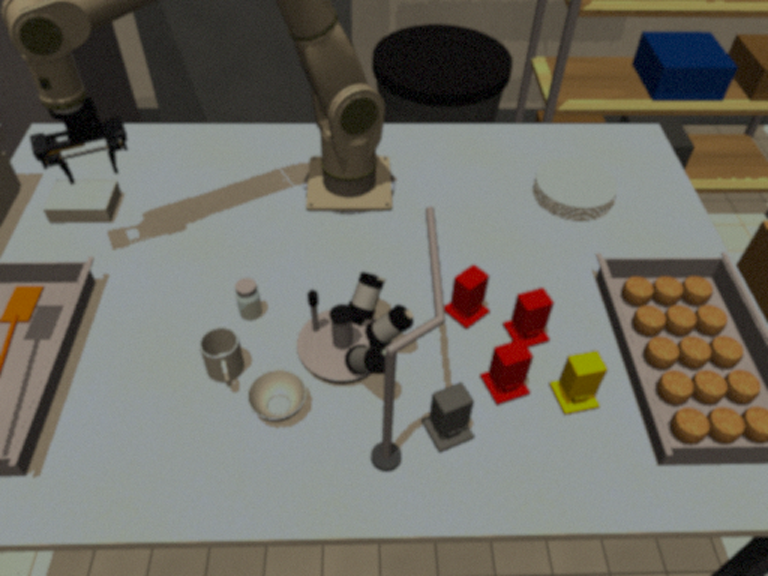

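View pics/top0.png

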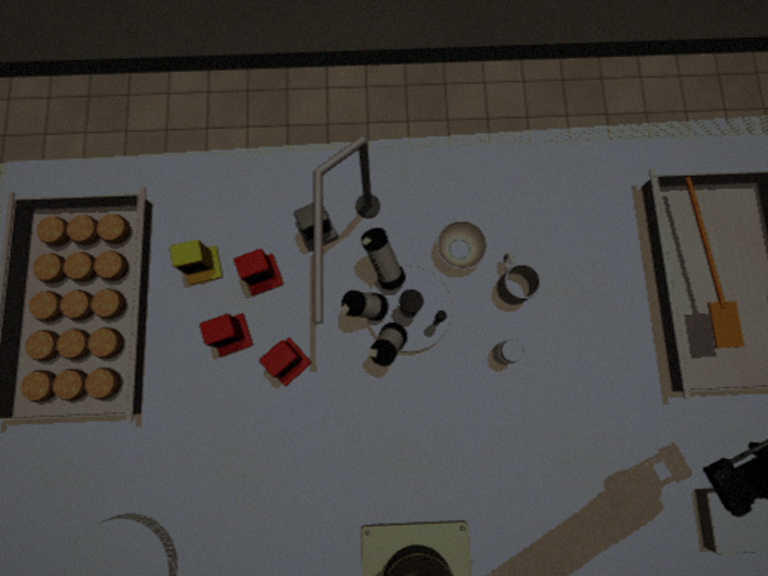

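The tall canister is on the far side at about (380,258) in the top view. The station canister is at (365,305), the hub at (410,302), the handle at (438,319) and the grey scanner at (313,225), under the bar. Next I turn these pixels into positions.

```bash
cat > h.py <<'E'
from cell import ctrl,grip,cams,job,monitor
import cv2,numpy as np
from scipy.spatial.transform import Rotation as Ro
def pts(n,d):
    m=cams.camera_model(n);R=np.array(m["R"]);t=np.array(m["t"])
    v,u=np.mgrid[:384,:512]
    c=np.stack([(u-m["cx"])/m["fx"]*d,(v-m["cy"])/m["fy"]*d,d],-1)
    return (c-t)@R   # world
def ray(n,u,v,z):
    m=cams.camera_model(n);R=np.array(m["R"]);C=-R.T@np.array(m["t"])
    r=R.T@np.array([(u-m["cx"])/m["fx"],(v-m["cy"])/m["fy"],1]);return C+r*(z-C[2])/r[2]
E
python3 - <<'E'
from h import *
out=[]
for n in("top","scene"):
    f=np.load(n+"0.npz");P=pts(n,f["d"]);p=f["p"];ok=f["d"]>0
    print(n,"table z",np.median(P[...,2][ok&(abs(P[...,0]-.6)<.1)&(abs(P[...,1])<.3)]))
    def blob(name,lo,hi,extra=None):
        m=ok&np.all((P>lo)&(P<hi),-1)
        if extra is not None:m&=extra
        k,l,s,c=cv2.connectedComponentsWithStats(m.astype(np.uint8))
        for i in range(1,k):
            if s[i,4]>8:
                q=P[l==i]; print(name,s[i,4],np.round(np.median(q,0),3),"mid",np.round((q.min(0)+q.max(0))/2,3),"size",np.round(np.ptp(q,axis=0),3),"px",c[i].round(1))
    g=p.max(-1).astype(int)-p.min(-1)
    blob("bar",[.4,-.2,.3],[1.05,.4,.38])
    blob("z.11-.16",[.45,-.25,.112],[1.0,.35,.165],g<60)
    blob("mid.02-.1",[.45,-.3,.03],[1.0,.0,.105])
    # ortho map colour
    m=ok&(P[...,2]<.3); X,Y=P[...,0][m],P[...,1][m]
    s=1
u0,v0,u1,v1=180,120,360,250
ims=[cv2.resize(np.load("top0.npz")["p"][125:255,190:350,::-1],(800,650)[:2],interpolation=cv2.INTER_CUBIC)]
a=cv2.resize(np.load("top0.npz")["p"][130:240,190:310,::-1],(396,363),interpolation=cv2.INTER_CUBIC)
b=cv2.resize(np.load("scene0.npz")["p"][175:300,195:325,::-1],(396,363),interpolation=cv2.INTER_CUBIC)
cv2.imwrite("pics/c1.png",np.clip(np.hstack([a*1.0,b])*1.4,0,255))
E
```

```text
top table z 0.002981425111664991
bar 878 [0.707 0.154 0.354] mid [0.683 0.117 0.331] size [0.337 0.099 0.061] px [218.2 145.1]
z.11-.16 31 [0.836 0.076 0.14 ] mid [0.838 0.075 0.138] size [0.009 0.017 0.052] px [244.1 125.1]
z.11-.16 181 [0.781 0.211 0.122] mid [0.782 0.216 0.12 ] size [0.06  0.044 0.016] px [203.8 144.5]
z.11-.16 22 [0.78  0.168 0.12 ] mid [0.784 0.167 0.119] size [0.028 0.009 0.012] px [217.  143.8]
z.11-.16 380 [0.69  0.053 0.144] mid [0.698 0.055 0.138] size [0.089 0.07  0.053] px [252.6 166.1]
z.11-.16 44 [0.663 0.309 0.118] mid [0.678 0.322 0.118] size [0.063 0.054 0.011] px [172.6 178.7]
z.11-.16 203 [ 0.581 -0.011  0.128] mid [ 0.582 -0.012  0.127] size [0.049 0.049 0.012] px [274.2 200.6]
z.11-.16 233 [0.582 0.107 0.124] mid [0.583 0.105 0.126] size [0.053 0.058 0.028] px [237.6 202. ]
z.11-.16 48 [ 0.544 -0.07   0.149] mid [ 0.545 -0.07   0.137] size [0.021 0.02  0.032] px [294.  210.5]
z.11-.16 243 [0.482 0.048 0.124] mid [0.481 0.054 0.126] size [0.06  0.058 0.028] px [256.4 232.9]
z.11-.16 23 [0.465 0.247 0.119] mid [0.47  0.25  0.118] size [0.04  0.029 
[... 2063 characters left out ...]
 -0.093  0.031] size [0.022 0.013 0.003] px [202.2 220.2]
mid.02-.1 9 [ 0.612 -0.064  0.031] mid [ 0.613 -0.064  0.031] size [0.009 0.013 0.002] px [210.6 234.8]
mid.02-.1 12 [ 0.643 -0.022  0.031] mid [ 0.641 -0.019  0.032] size [0.025 0.013 0.005] px [224.2 242.3]
mid.02-.1 11 [ 0.64  -0.079  0.031] mid [ 0.642 -0.08   0.031] size [0.019 0.015 0.002] px [205.6 242.3]
mid.02-.1 20 [ 0.654 -0.043  0.031] mid [ 0.656 -0.047  0.032] size [0.038 0.026 0.003] px [216.6 245.9]
mid.02-.1 396 [ 0.697 -0.142  0.043] mid [ 0.724 -0.138  0.043] size [0.121 0.118 0.025] px [183.8 259.5][ WARN:0@0.105] global loadsave.cpp:1063 imwrite_ Unsupported depth image for selected encoder is fallbacked to CV_8U.
```

View pics/c1.png

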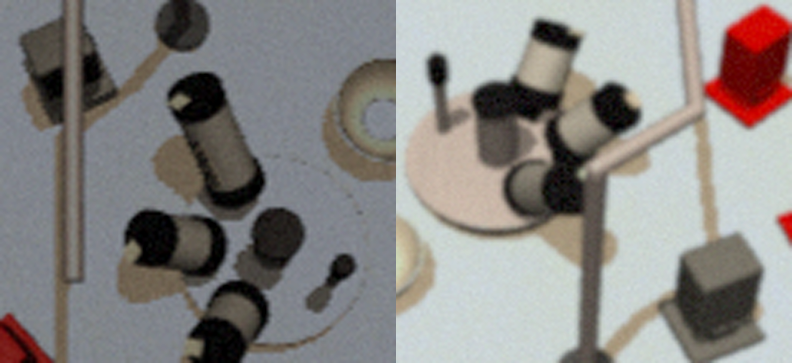

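The top view crop shows the flap on the tall lid at about (180,100) and the scanner window facing the station. Depth and geometry put the hub at (0.584,-0.011), the handle at (0.548,-0.069) with radius 69 mm (70 expected), and the station direction at about +y. The bar is 165 mm out (171 expected). I will cage the cap between the jaws and carry it 60° around.

```bash
cat >> h.py <<'E'
H=np.array([.584,-.0105])
def quat(z,y):
    z=z/np.linalg.norm(z);y=y-z*(y@z);y/=np.linalg.norm(y)
    return Ro.from_matrix(np.c_[np.cross(y,z),y,z]).as_quat()
def hpose(phi,z,s=1):
    p=np.r_[H+.07*np.array([np.cos(phi),np.sin(phi)]),z]
    return p,quat(np.array([0,0,-1.]),s*np.array([-np.sin(phi),np.cos(phi),0]))
def st(*a):
    print(*a,"t",round(monitor.read_t(),2),"tcp",np.round(monitor.read_eef_pos(),4),"F",np.round(monitor.read_ft_force(),1),"q",np.round(monitor.read_qpos(),2),"w",round(monitor.read_width(),3))
E
python3 - <<'E'
from h import *
p0=np.radians(-121.6)
best=None
for s in(1,-1):
    a=ctrl.inverse_kinematics(*hpose(p0,.14,s));b=ctrl.inverse_kinematics(*hpose(p0+1.05,.14,s))
    print(s,a,b)
    if a is None or b is None: continue
    c=max(abs(a[6]),abs(b[6]))
    if best is None or c<best[0]:best=(c,s)
s=best[1];print(s)
ctrl.movep(*hpose(p0,.24,s)); st()
ctrl.servo_line(*hpose(p0,.14,s)); st()
grip(.33,10); st("cage")
p,d=cams.read_camera("top")
for k in range(1,7):
    ctrl.servo_line(*hpose(p0+k*1.047/6,.14,s),max_speed=.06); st(k)
grip(.6);ctrl.pause(.3);st()
p,d=cams.read_camera("scene");np.savez("scene1.npz",p=p,d=d);P=pts("scene",d)
m=np.all((P>[.45,-.25,.112])&(P<[1,.35,.2]),-1)
cv2.imwrite("pics/s1.png",cv2.resize(p[150:310,150:350,::-1],(750,600),interpolation=cv2.INTER_CUBIC))
E
```

```text
1 [ 0.55620853  0.31187791 -0.59737144  1.75564801  0.19177492  1.13258813
 -0.65210852] [ 0.57800391  0.49178686 -0.70365313  1.56351461  0.33272632  1.20936028
  0.31266754]
-1 [ 1.01332347  0.56363393 -1.23839715  1.73595137  0.56020111  1.25461592
  2.22768944] [-0.76454074  0.6769865   1.15908497  1.63791751 -0.64637841  1.2635813
 -2.12318677]
1
t 2.21 tcp [ 0.5472 -0.0717  0.2399] F [0.6 0.  0. ] q [ 0.58  0.23 -0.61  1.63  0.13  1.32 -0.61] w 0.998
t 3.02 tcp [ 0.5479 -0.0702  0.1409] F [0.2 0.2 1.3] q [ 0.56  0.31 -0.6   1.75  0.19  1.13 -0.65] w 1.002
cage t 4.19 tcp [ 0.5473 -0.0702  0.14  ] F [0.5 0.3 0.4] q [ 0.56  0.31 -0.6   1.76  0.19  1.13 -0.65] w 0.328
1 t 4.59 tcp [ 0.5577 -0.0754  0.1397] F [-3.7  1.6  2.1] q [ 0.57  0.34 -0.62  1.73  0.21  1.14 -0.49] w 0.326
2 t 4.94 tcp [ 0.5692 -0.079   0.1399] F [-3.8  0.8  2.8] q [ 0.58  0.37 -0.64  1.69  0.24  1.16 -0.32] w 0.331
3 t 5.29 tcp [ 0.5825 -0.0803  0.1402] F [2.  0.6 0.3] q [ 0.59  0.4  -0.66  1.66  0.27  1.17 -0.17] w 0.329
4 t 5.64 tcp [ 0.595  -0.0792  0.1402] F [ 3.8  1.  -1.3] q [ 0.6   0.44 -0.68  1.63  0.29  1.18 -0.01] w 0.337
5 t 5.99 tcp [ 0.6064 -0.0766  0.1402] F [2.4 1.  1.2] q [ 0.6   0.47 -0.71  1.59  0.32  1.2   0.14] w 0.33
6 t 6.34 tcp [ 0.6167 -0.0722  0.1398] F [-0.   0.2  0.1] q [ 0.6   0.5  -0.74  1.56  0.35  1.21  0.29] w 0.33
t 7.37 tcp [ 0.6173 -0.0721  0.14  ] F [-0.  -0.1 -0.2] q [ 0.6   0.5  -0.74  1.56  0.35  1.21  0.3 ] w 0.6
```

View pics/s1.png

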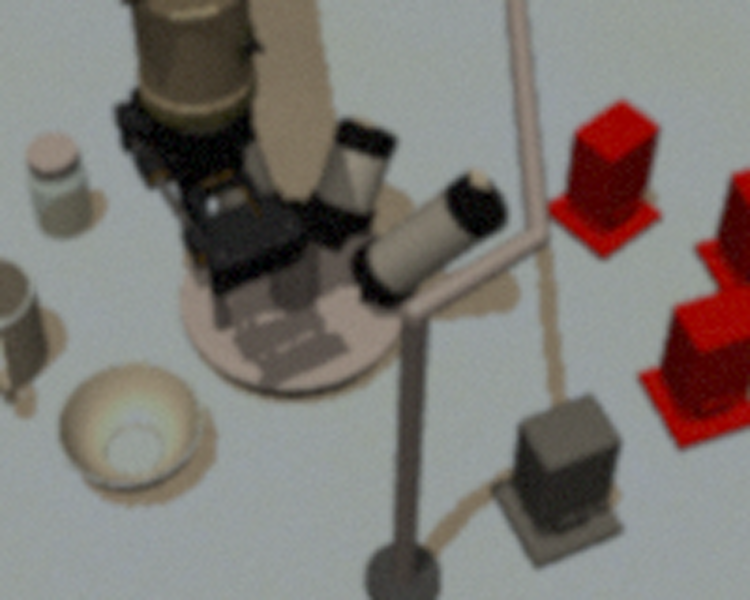

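The rotor has moved 60° and the contact force fell to zero at the end. The tall canister now stands at the station, with its flap on the lid at about (482,182) in the crop, facing robot-side and +y. Now I retreat and measure the station axis, the flap and the scanner.

Run:
```python
from h import *
q=monitor.read_ee_rot();x=np.array(monitor.read_eef_pos())
ctrl.servo_line(x+[0,0,.12],max_speed=.2)
ctrl.movep([.45,-.25,.42],q); st()
for n in("top","scene"):
    p,d=cams.read_camera(n);np.savez(n+"2.npz",p=p,d=d);P=pts(n,d)
    g=p.max(-1).astype(int)-p.min(-1)
    for nm,lo,hi in(("scan",[.7,.13,.114],[.9,.3,.13]),("handle",[.57,-.12,.12],[.66,-.04,.16]),("hub",[.54,-.045,.12],[.63,.03,.135]),("lid",[.53,.08,.125],[.65,.2,.2])):
        m=np.all((P>lo)&(P<hi),-1)&(d>0);Q=P[m]
        r=cv2.minAreaRect(Q[:,:2].astype(np.float32))
        print(n,nm,len(Q),np.round(Q.mean(0),4),"mid",np.round((Q.min(0)+Q.max(0))/2,4),"rect",np.round(r[0],4),np.round(r[1],3),round(r[2],1))
        if nm=="lid":
            v=p.max(-1)[m]; 
            # lid plane points: project on leaning axis
            a=np.array([0,np.sin(np.radians(40)),np.cos(np.radians(40))]);f=np.r_[H+[0,.075],.055]
            h=(Q-f)@a; top=h>.122; T=Q[top];vv=v[top]
            print(" lidtop",top.sum(),"h med",np.median(h[top]).round(4),T.mean(0).round(4),((T.min(0)+T.max(0))/2).round(4),"vals",np.percentile(vv,[5,50,75,90,98]))
            fl=vv>(np.percentile(vv,30)+np.percentile(vv,99))/2; print(" flap",fl.sum(),T[fl].mean(0).round(4))
    # bar
    m=np.all((P>[.5,.13,.33])&(P<[.75,.2,.38]),-1);Q=P[m];print(n,"bar y=",np.round(np.polyfit(Q[:,0],Q[:,1],1),3),Q.mean(0).round(3),Q.min(0).round(3),Q[:,2].max())
a=cv2.resize(np.load("top2.npz")["p"][130:240,190:310,::-1],(396,363),interpolation=cv2.INTER_CUBIC)
b=cv2.resize(np.load("scene2.npz")["p"][175:300,195:325,::-1],(396,363),interpolation=cv2.INTER_CUBIC)
cv2.imwrite("pics/c2.png",np.clip(np.hstack([a,b])*1.4,0,255).astype(np.uint8))
```

```text
t 9.29 tcp [ 0.4505 -0.2492  0.419 ] F [ 0.1 -0.8 -0.8] q [ 1.12  0.11 -0.77  1.39  0.08  1.67  0.86] w 0.6
top scan 194 [0.7806 0.2073 0.1222] mid [0.782  0.2018 0.1213] rect [0.7848 0.2006] [0.051 0.065] 22.0
top handle 47 [ 0.6145 -0.0711  0.1464] mid [ 0.6154 -0.0712  0.1415] rect [ 0.6155 -0.0711] [0.019 0.021] 87.2
top hub 200 [ 0.5817 -0.011   0.1279] mid [ 0.5819 -0.012   0.1271] rect [ 0.582  -0.0122] [0.048 0.049] 87.3
top lid 376 [0.5816 0.1285 0.1509] mid [0.5837 0.1276 0.1491] rect [0.582  0.1278] [0.079 0.054] 85.2
 lidtop 201 h med 0.1294 [0.5835 0.1444 0.1568] [0.5837 0.1453 0.1536] vals [ 0.  8. 19. 72. 98.]
 flap 27 [0.5662 0.1454 0.1591]
top bar y= [-0.015  0.168] [0.629 0.158 0.354] [0.514 0.15  0.341] 0.3599291835274574
scene scan 366 [0.7898 0.2015 0.1203] mid [0.7879 0.2017 0.1203] rect [0.7875 0.202 ] [0.052 0.066] 23.5
scene handle 69 [ 0.6226 -0.0694  0.1399] mid [ 0.6192 -0.0699  0.1357] rect [ 0.6198 -0.0693] [0.019 0.021] 80.0
scene hub 177 [ 0.586  -0.0089  0.1257] mid [ 0.5829 -0.009   0.1254] rect [ 0.5829 -0.0089] [0.052 0.047] 3.4
scene lid 362 [0.5946 0.1316 0.1485] mid [0.5877 0.1304 0.1497] rect [0.5905 0.1314] [0.055 0.079] 11.0
 lidtop 177 h med 0.1297 [0.5896 0.146  0.1555] [0.5874 0.1465 0.1547] vals [  6.    18.    62.   112.4  146.48]
 flap 36 [0.5752 0.1512 0.1536]
scene bar y= [-0.013  0.168] [0.641 0.16  0.353] [0.514 0.152 0.345] 0.35857592142237243
```

View pics/c2.png

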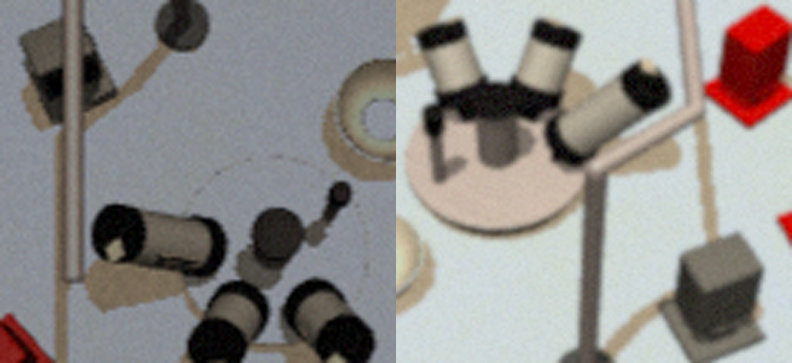

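The tall canister is at the station with its lid centre at (0.585,0.146,0.155); 158 mm out and 155 mm high were expected, so this agrees. The flap faces roughly -x, at (115,252) in the left crop. The scanner window faces the station. Next I refine the flap and window angles by rays, and move to the via pose to check the IK.

```bash
cat >> h.py <<'E'
sd=np.radians(89.3);S=np.array([np.cos(sd),np.sin(sd),0]);L=np.radians(40)
A=S*np.sin(L)+np.array([0,0,np.cos(L)]);F=np.r_[H,0]+.075*S+[0,0,.055]
U=np.array([S[1],-S[0],0]);V=np.cross(A,U)   # angle in U,V counted positive about A
def gpose(a,ang): # TCP at height a along the axis, jaw line at angle ang
    return F+a*A,quat(-A,np.cos(ang)*U+np.sin(ang)*V)
W=np.array([.763,.1916,.08])
def flap(n,p):
    m=cams.camera_model(n);R=np.array(m["R"]);C=-R.T@np.array(m["t"]);v,u=np.mgrid[:384,:512]
    r=np.stack([(u-m["cx"])/m["fx"],(v-m["cy"])/m["fy"],np.ones_like(u)],-1)@R
    T=F+.13*A;X=C+r*(((T-C)@A)/(r@A))[...,None]-T
    x,y=X@U,X@V;g=p.max(-1).astype(float);ins=np.hypot(x,y)<.027
    th=(np.percentile(g[ins],30)+np.percentile(g[ins],97))/2
    f=ins&(g>th)&(np.hypot(x,y)>.008)
    k,l,s,c=cv2.connectedComponentsWithStats(f.astype(np.uint8));i=1+s[1:,4].argmax();f=l==i
    dk=(np.hypot(x,y)<.04)&(g<th*.6)
    print(n,"flap n",f.sum(),"xy",x[f].mean().round(4),y[f].mean().round(4),"angle",np.degrees(np.arctan2(y[f].mean(),x[f].mean())).round(1),"dark ctr",x[dk].mean().round(4),y[dk].mean().round(4))
E
python3 - <<'E'
from h import *
print("F",F,"A",A)
for n in("top","scene"):flap(n,np.load(n+"2.npz")["p"])
w=W-F;print("target",np.degrees(np.arctan2(w@V,w@U)),np.hypot(w@V,w@U))
# window pixels (top): black pixels near predicted
m=cams.camera_model("top");c=np.array(m["R"])@W+m["t"];uv=[m["fx"]*c[0]/c[2]+m["cx"],m["fy"]*c[1]/c[2]+m["cy"]];print("win px",uv)
p=np.load("top2.npz")["p"].max(-1);i,j=int(uv[1]),int(uv[0]);print(p[i-10:i+11,j-12:j+13])
def cand(a,ang):
    return [ (k,np.round(q,2)) for k in(0,1) for q in [ctrl.inverse_kinematics(*gpose(a,ang+k*np.pi))] if q is not None]
q=monitor.read_ee_rot()
ctrl.movep([.42,-.02,.47],q);st()
for deg in(0,180):
    print(deg,ctrl.inverse_kinematics(F+.36*A+[-.16,.02,.07],gpose(.36,np.radians(deg))[1]))
for a in(.36,.118):
    for d in(-40,0,40):print(a,d,cand(a,np.radians(d)))
E
```

```text
F [0.58491628 0.0644944  0.055     ] A [0.00785294 0.64273964 0.76604444]
top flap n 24 xy -0.0183 -0.0037 angle -168.6 dark ctr 0.0008 -0.0084
scene flap n 21 xy -0.0195 -0.003 angle -171.1 dark ctr 0.0117 -0.0075
target 25.17218412951671 0.195039803002663
win px [np.float64(211.51527458439213), np.float64(152.9503593013904)]
[[ 62  57  62  62  63  62  61  65  66  53  63  87  96  97  84  61  61  62
   48  71 103 104 107 102 105]
 [ 63  62  58  62  62  65  63  63  61  58  61  82  97  96  87  63  54  63
   56  45  81 111 107 108 107]
 [ 58  62  64  64  69  62  69  64  65  57  58  85  97  98  87  64  60  75
   62  58  85 109 105 104 105]
 [ 63  57  64  63  66  65  63  63  64  61  58  88 100  97  84  64  60  68
   58  38  67 106 108 109 107]
 [ 56  64  64  65  65  65  59  68  69  57  63  85  96 101  88  60  46  41
   35  17  40  89 109 107 107]
 [ 53  62  63  63  63  68  67  66  69  56  62  85  96  96  89  62  26  11
   14  16  33  71 105 103 102]
 [ 44  65  62  65  66  69  67  64  67  56  64  87  97  96  87  58  19  15
    8   9  22  46  85 102 106]
 [ 44  56  64  67  64  69  66  67  6
[... 1775 characters left out ...]
 0.46,  1.99, -1.33])), (1, array([-0.74,  0.7 , -0.06,  0.9 ,  0.56,  2.03,  1.76]))]
0.36 0 [(0, array([-0.74,  0.7 , -0.06,  0.9 ,  0.56,  2.03, -0.69])), (1, array([-0.74,  0.7 , -0.06,  0.9 ,  0.56,  2.03,  2.46]))]
0.36 40 [(0, array([-0.74,  0.7 , -0.06,  0.9 ,  0.56,  2.03,  0.01]))]
0.118 -40 [(0, array([-0.85,  0.62,  0.34,  1.48,  0.39,  1.48, -1.36])), (1, array([ 0.02,  0.82, -0.97,  1.42,  1.04,  1.86,  1.42]))]
0.118 0 [(0, array([-0.06,  0.76, -0.83,  1.42,  0.96,  1.8 , -0.99])), (1, array([ 0.11,  0.95, -1.19,  1.41,  1.2 ,  1.99,  2.06]))]
0.118 40 [(0, array([-0.04,  0.77, -0.86,  1.42,  0.97,  1.81, -0.3 ])), (1, array([-1.36,  1.06,  1.3 ,  1.5 , -0.32,  1.41, -2.56]))]
```

The target angle is +25° about the canister axis, and the flap is at about -170 to -174°. So the plan is to twist about -160° in two grasps, with the jaws kept within ±40° of tangential to stay clear of the bar. Now I go around the bar's free end to the pre-grasp pose.

Run:
```python
from h import *
o=gpose(.36,np.radians(40))[1]
ctrl.servo_line([.42,.14,.5],o,max_speed=.2);st("via1")
ctrl.servo_line([.43,.33,.42],max_speed=.2);st("via2")
grip(1.0)
ctrl.servo_line(gpose(.36,0)[0],o,max_speed=.15);st("pre")
ctrl.servo_line(gpose(.25,0)[0],o,max_speed=.1);st("a=.25")
p,d=cams.read_camera("scene");q,d=cams.read_camera("top")
cv2.imwrite("pics/g1.png",np.hstack([cv2.resize(x[a:a+200,b:b+200,::-1],(400,400)) for x,a,b in((p,100,170),(q,60,130))]))
for a,d in((.118,40),(.118,0),(.118,-40)):print(ctrl.inverse_kinematics(*gpose(a,np.radians(d))))
```

```text
Traceback (most recent call last):
cell.Unreachable: the arm cannot follow that straight line within its joint ranges
```

Run:
```python
from h import *
ctrl.movej([-.11,-.2,-.2,1.5,.1,1.85,0]);st("mid")
o=gpose(.36,np.radians(40))[1]
for t in ([.43,.33,.42],gpose(.36,0)[0],gpose(.25,0)[0],gpose(.118,0)[0]):print(np.round(t,3),ctrl.inverse_kinematics(t,o))
ctrl.movep([.43,.33,.42],o);st("via2")
grip(1.0)
try:
    ctrl.servo_line(gpose(.36,0)[0],o,max_speed=.15);st("pre")
except ctrl.Unreachable as e:print(e)
for a,d in((.36,40),(.118,40),(.118,0),(.118,-40)):print(ctrl.inverse_kinematics(*gpose(a,np.radians(d))))
```

```text
mid t 11.81 tcp [0.3797 0.0484 0.4976] F [ 0.4 -0.6  0. ] q [-0.11 -0.2  -0.2   1.5   0.1   1.85  0.  ] w 0.6
[0.43 0.33 0.42] [-1.59694836  0.74180363  1.26105468  1.10806097 -0.05553045  2.0429891
  0.33450578]
[0.588 0.296 0.331] [-0.73915689  0.70153641 -0.06461806  0.8989931   0.56259172  2.02620305
  0.01229252]
[0.587 0.225 0.247] [-0.39702007  0.66941328 -0.50570004  1.18382858  0.75755565  1.90554295
 -0.15772748]
[0.586 0.14  0.145] [-0.32632596  0.63421915 -0.40351919  1.44078851  0.73450992  1.64620503
 -0.18095368]
via2 t 13.63 tcp [0.4308 0.3282 0.4201] F [-0.6 -0.8  0.2] q [-1.59  0.74  1.26  1.11 -0.06  2.04  0.33] w 0.598
pre t 15.89 tcp [0.5874 0.2965 0.3313] F [-0.7  0.1  0. ] q [-1.24  0.93  1.14  0.94 -0.15  1.9   0.42] w 1.0
[-1.24073474  0.92643042  1.14399615  0.94487696 -0.14907786  1.90175476
  0.4228698 ]
[-1.29998379  0.91462163  1.11985981  1.50195933 -0.13608197  1.38915716
  0.43548884]
[-1.33447795  0.98987357  1.21986143  1.50357197 -0.23489307  1.39785131
 -0.18752172]
[-1.31150049  0.93680003  1.15072723  1.50250637 -0.16571859  1.3909588
 -0.93818413]
```

Run:
```python
from h import *
o=gpose(.36,np.radians(40))[1]
ctrl.servo_line(gpose(.2,0)[0],o,max_speed=.1);st("a=.2")
p,d=cams.read_camera("scene");q,d=cams.read_camera("top")
cv2.imwrite("pics/g1.png",np.hstack([cv2.resize(x[a:a+200,b:b+200,::-1],(400,400)) for x,a,b in((p,100,170),(q,60,130))]))
```

```text
a=.2 t 17.64 tcp [0.5867 0.1934 0.2085] F [ 0.4  0.2 -0.1] q [-1.32  0.9   1.15  1.36 -0.13  1.55  0.43] w 1.0
```

View pics/g1.png

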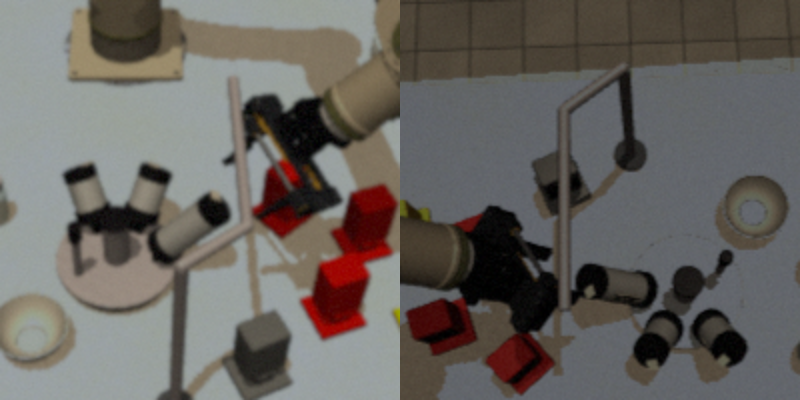

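The gripper is lined up under the bar with clear space around the arm, and the lid lies straight ahead. Now I grasp and twist.

```bash
cat >> h.py <<'E'
def twist(a0,a1,f=30):
    ctrl.servo_line(*gpose(.118,np.radians(a0)),max_speed=.08)
    grip(.5,f);st("gripped")
    n=int(np.ceil(abs(a1-a0)/14))
    for x in np.linspace(a0,a1,n+1)[1:]:
        ctrl.servo_line(*gpose(.118,np.radians(x)))
    st("twisted",a1);print("M",np.round(monitor.read_wrist_torque(),2))
    grip(1.0);st("open")
E
python3 - <<'E'
from h import *
twist(40,-40)
E
```

```text
gripped t 19.57 tcp [0.5859 0.1403 0.1455] F [-0.3  0.3  0.7] q [-1.3   0.92  1.13  1.5  -0.14  1.39  0.44] w 0.635
twisted -40 t 21.88 tcp [0.5859 0.1402 0.1455] F [-1.  -2.1  2.5] q [-1.36  1.07  1.31  1.5  -0.33  1.41 -0.81] w 0.636
M [ 0.18 -0.01 -0.06]
open t 22.71 tcp [0.5858 0.1403 0.1454] F [ 0.1  0.2 -0.7] q [-1.36  1.07  1.31  1.5  -0.33  1.41 -0.81] w 0.998
```

Run:
```python
from h import *
ctrl.servo_line(gpose(.23,0)[0],gpose(.23,np.radians(40))[1],max_speed=.1);st()
for n in("top","scene"):
    p,d=cams.read_camera(n);np.savez(n+"3.npz",p=p,d=d);flap(n,p)
a=cv2.resize(np.load("top3.npz")["p"][140:220,200:290,::-1],(396,352),interpolation=cv2.INTER_CUBIC)
b=cv2.resize(np.load("scene3.npz")["p"][185:265,235:325,::-1],(396,352),interpolation=cv2.INTER_CUBIC)
cv2.imwrite("pics/c3.png",np.clip(np.hstack([a,b])*1.4,0,255).astype(np.uint8))
```

```text
t 24.26 tcp [0.5866 0.2121 0.231 ] F [-0.4 -0.5  0.2] q [-1.26  0.82  1.01  1.29 -0.02  1.61  0.35] w 1.0
top flap n 20 xy -0.0071 0.0181 angle 111.6 dark ctr -0.0011 -0.0111
scene flap n 23 xy -0.0105 0.0149 angle 125.0 dark ctr 0.0109 -0.0099
```

View pics/c3.png

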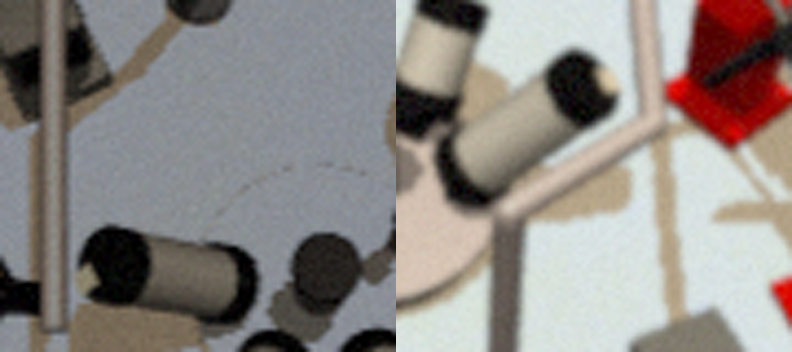

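The flap has moved outward and slightly robot-side, to about 112–125° by rays, as the 80° twist predicted. One more twist of about -86° should do it.

Run:
```python
from h import *
twist(43,-43)
ctrl.servo_line(gpose(.25,0)[0],gpose(.25,np.radians(0))[1],max_speed=.12);st()
for n in("top","scene"):
    p,d=cams.read_camera(n);np.savez(n+"4.npz",p=p,d=d);flap(n,p)
a=cv2.resize(np.load("top4.npz")["p"][140:220,200:290,::-1],(396,352),interpolation=cv2.INTER_CUBIC)
b=cv2.resize(np.load("scene4.npz")["p"][185:265,235:325,::-1],(396,352),interpolation=cv2.INTER_CUBIC)
cv2.imwrite("pics/c4.png",np.clip(np.hstack([a,b])*1.4,0,255).astype(np.uint8))
```

```text
gripped t 26.57 tcp [0.5859 0.1402 0.1455] F [-0.8 -0.4  1.2] q [-1.24  0.83  0.98  1.5  -0.01  1.39  0.39] w 0.63
twisted -43 t 29.13 tcp [0.5859 0.1402 0.1455] F [-0.  -1.3  4.4] q [-1.35  1.04  1.29  1.5  -0.3   1.41 -0.88] w 0.634
M [-0.06  0.09 -0.14]
open t 29.97 tcp [0.5859 0.1404 0.1454] F [-0.3  1.   0.4] q [-1.35  1.05  1.29  1.5  -0.3   1.41 -0.89] w 0.999
t 31.22 tcp [0.5868 0.2247 0.2461] F [0.1 0.1 0. ] q [-1.31  0.89  1.14  1.25 -0.12  1.65 -0.28] w 0.999
top flap n 22 xy 0.0157 0.0121 angle 37.6 dark ctr -0.0036 -0.01
scene flap n 27 xy 0.0135 0.0123 angle 42.2 dark ctr 0.0079 -0.0113
```

View pics/c4.png

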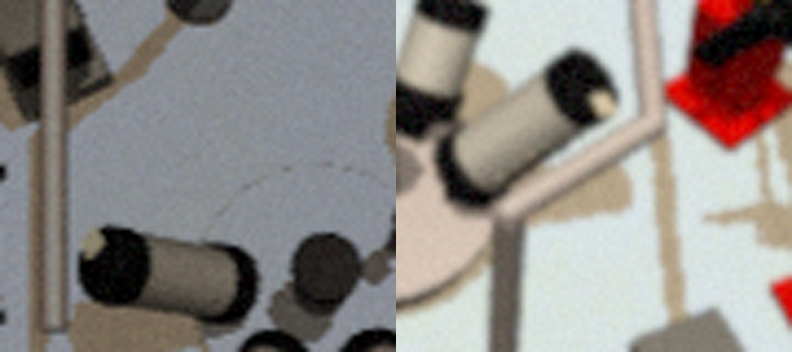

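Run:
```python
from h import *
from scipy.optimize import least_squares
def fl(n,k,rad):
    p=np.load(f"{n}{k}.npz")["p"];m=cams.camera_model(n);R=np.array(m["R"]);C=-R.T@np.array(m["t"]);v,u=np.mgrid[:384,:512]
    r=np.stack([(u-m["cx"])/m["fx"],(v-m["cy"])/m["fy"],np.ones_like(u)],-1)@R
    T=F+.13*A;X=C+r*(((T-C)@A)/(r@A))[...,None]-T;x,y=X@U,X@V;h=np.hypot(x,y)
    q=p.astype(float);g=q.max(-1);warm=q[...,0]-q[...,2]  # flap is pale cream, table bluish
    w=np.clip(g-np.percentile(g[h<.02],40)-25,0,None)*((h<rad)&(warm>(8 if n=="top" else 5)))
    return np.array([(w*x).sum(),(w*y).sum()])/w.sum(),(w>0).sum()
inc=np.radians([0,-80,-166])
for rad in(.027,.031,.035):
  for n in("top","scene"):
    Q=[fl(n,k,rad) for k in(2,3,4)];P=np.array([q[0] for q in Q])
    f=lambda s:(np.c_[s[0]+s[2]*np.cos(s[3]+inc),s[1]+s[2]*np.sin(s[3]+inc)]-P).ravel()
    s=least_squares(f,[0,0,.02,np.pi]);c=s.x
    # radius fixed variants
    ang=np.degrees(np.arctan2(*(P-c[:2]).T[::-1]))
    print(rad,n,P.round(4).tolist(),[q[1] for q in Q],"ctr",c[:2].round(4),"r",c[2].round(4),"final",(np.degrees(c[3])-166).round(1),"res",np.abs(s.fun).max().round(4),ang.round(0))
```

```text
0.027 top [[-0.0182, -0.0036], [-0.0077, 0.018], [0.0158, 0.0118]] [np.int64(28), np.int64(25), np.int64(23)] ctr [0.     0.0018] r 0.0185 final 30.9 res 0.0006 [-163.  116.   32.]
0.027 scene [[-0.0191, -0.0039], [-0.0091, 0.0156], [0.0137, 0.012]] [np.int64(26), np.int64(25), np.int64(35)] ctr [-0.0014  0.0014] r 0.0177 final 32.8 res 0.0013 [-163.  119.   35.]
0.031 top [[-0.0195, -0.0029], [-0.01, 0.0182], [0.011, 0.012]] [np.int64(35), np.int64(34), np.int64(32)] ctr [-0.003   0.0028] r 0.017 final 31.7 res 0.0009 [-161.  115.   33.]
0.031 scene [[-0.0213, -0.0041], [-0.0103, 0.0178], [0.0147, 0.0133]] [np.int64(31), np.int64(30), np.int64(42)] ctr [-0.0018  0.0018] r 0.0195 final 32.6 res 0.0012 [-163.  118.   35.]
0.035 top [[-0.0222, -0.0009], [-0.0149, 0.0152], [0.0009, 0.0104]] [np.int64(45), np.int64(45), np.int64(43)] ctr [-0.0096  0.0035] r 0.0129 final 31.6 res 0.0007 [-161.  114.   33.]
0.035 scene [[-0.0218, -0.004], [-0.0115, 0.0186], [0.0147, 0.0133]] [np.int64(32), np.int64(33), np.int64(42)] ctr [-0.0023  0.002 ] r 0.0199 final 32.5 res 0.0009 [-163.  119.   33.]
```

The three-position circle fit gives a label angle of 32° in both cameras, against a target of 25°. I trim by -7°, then check.

Run:
```python
from h import *
twist(4,-3.2)
ctrl.servo_line(gpose(.3,0)[0],max_speed=.12);st()
for n in("top","scene"):
    p,d=cams.read_camera(n);np.savez(n+"5.npz",p=p,d=d);flap(n,p);P=pts(n,d)
    for nm,lo,hi in(("handle",[.57,-.12,.12],[.66,-.04,.16]),("hub",[.54,-.045,.12],[.63,.03,.135]),("lid",[.53,.08,.125],[.65,.2,.2])):
        Q=P[np.all((P>lo)&(P<hi),-1)&(d>0)]
        if nm=="lid":Q=Q[(Q-F)@A>.122]
        print(nm,((Q.min(0)+Q.max(0))/2).round(4))
    for nm,lo,hi in(("bowl",[.6,-.22,.03],[.82,-.07,.06]),("mug",[.58,-.31,.03],[.72,-.2,.1]),("shaker",[.44,-.26,.03],[.52,-.19,.1])):
        r=[]
        for e in(np.load(n+"0.npz")["d"],d):
            X=pts(n,e);r.append(X[np.all((X>lo)&(X<hi),-1)].mean(0).round(3))
        print(nm,*r)
```

```text
gripped t 33.77 tcp [0.5858 0.1403 0.1454] F [-0.8  0.1 -0.1] q [-1.29  0.9   1.1   1.5  -0.12  1.39 -0.21] w 0.635
twisted -3.2 t 34.05 tcp [0.5858 0.1403 0.1454] F [-0.4  0.9  1.2] q [-1.3   0.92  1.13  1.5  -0.15  1.39 -0.31] w 0.629
M [ 0.69 -0.01 -0.22]
open t 34.88 tcp [0.5858 0.1403 0.1454] F [ 0.2 -0.8 -0.3] q [-1.3   0.92  1.13  1.5  -0.15  1.39 -0.31] w 0.999
t 36.55 tcp [0.5871 0.2569 0.2845] F [ 0.4  0.6 -0.8] q [-1.29  0.91  1.15  1.13 -0.14  1.76 -0.33] w 1.005
top flap n 20 xy 0.0171 0.0094 angle 28.6 dark ctr -0.0038 -0.0099
handle [ 0.6152 -0.0714  0.1369]
hub [ 0.5821 -0.0121  0.1279]
lid [0.5869 0.1438 0.1541]
bowl [ 0.719 -0.138  0.041] [ 0.723 -0.141  0.042]
mug [ 0.63  -0.261  0.067] [ 0.63  -0.261  0.068]
shaker [ 0.469 -0.219  0.083] [ 0.469 -0.219  0.084]
scene flap n 27 xy 0.0146 0.0108 angle 36.3 dark ctr 0.007 -0.0117
handle [ 0.6207 -0.0699  0.1365]
hub [ 0.5843 -0.009   0.1264]
lid [0.5889 0.1463 0.1545]
bowl [ 0.705 -0.137  0.041] [ 0.703 -0.137  0.041]
mug [ 0.632 -0.259  0.063] [ 0.632 -0.259  0.064]
shaker [ 0.484 -0.219  0.072] [ 0.484 -0.22   0.072]
```

Run:
```python
from h import *
ctrl.pause(.3);st();job.finish_job()
```

```text
t 36.95 tcp [0.5873 0.2573 0.2848] F [-1.2 -0.6 -1.3] q [-1.29  0.91  1.15  1.13 -0.14  1.76 -0.33] w 0.999
the job is handed in; nothing more can be done
```

I turned the carousel one click counter-clockwise by its handle. I then twisted the tall canister about -173° (80 + 86 + 7) in three grasps from under the bar. I let go, backed off along its axis and handed in at about 37 s. The hand-in reports no verdict.

- **Carousel:** the handle was within 1–2 mm of its clicked-in place after the twisting, so the rotor is still clicked in.
- **Label:** with the centre offset from the circle fit taken out, the label angle reads about 24° from the top camera and 30° from the scene camera. The aim was 25°, with about 10° allowed either way. The uncorrected readings disagreed more, at 28.6° and 36.3°, so I relied on the corrected ones, which agreed with the known twist steps to about 1 mm. I inferred the angle from the lid flap and did not see the label itself in the last pictures.
- **Bystanders:** the mug and shaker did not move within 1 mm. The bowl differed by up to 5 mm between views, probably because it was partly hidden in the first picture.
- **Contact:** I sent no move near the scanner, and the gripper was clear of everything at hand-in. The wrist force readings I took stayed under about 6 N.

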